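# Triple-pack a specimen for the courier

### The job

Pack the specimen for the courier. First stand the open canister in the foam pocket of the shipper base, so that it cannot topple, then put the specimen container upright into the canister, then put the canister's cap on over it, fully down, and last set the shipper cover on the base so that it sits fully home all round. Keep the specimen container upright throughout, and leave the other things on the counter where they are.

Things in the scene. Friction and masses are not known exactly. Their poses are not given: they have to be found in the camera images.
- shipper_base: Fixed, low lower half of the shipping box: grey shell 98 mm square, 24 mm high, round a dark foam block 80 mm square, 36 mm high; so a shoulder 9 mm wide runs round the foam at height 24 mm. Central round pocket in the foam, 60 mm across, 24 mm deep, its floor 12 mm above the counter. Origin: centre of the underside, on the counter; x, y along the sides, z up.
- shipper_cover: Loose, 0.25 kg. Tall white upper half, open below: 98 mm square, 100 high, opening 88 square. Goes over the foam; its lower edge rests on the base's shoulder (24 mm above the base's origin), any quarter turn. Grey bar handle on top along x: 76 mm long, 14 wide (y), 12 thick, mid-height 124 mm, 18 mm free beneath between posts 56 mm apart. Origin: centre of the open lower end; z up.
- canister: Loose, 0.15 kg. Open aluminium canister standing mouth up: barrel 54 mm across from its underside up to a shoulder at 50 mm, then a narrower neck 42 mm across up to the rim at 60 mm. Bore 36 mm across, inner floor 5 mm above the underside; lower outer edge bevelled. Origin: centre of the underside; z up.
- canister_cap: Loose, 0.07 kg. Aluminium cap of the canister, a tall plain cup standing mouth down, ribbed round the outside: 54 mm across, 53 mm high, bore 48 mm, open below, closed top 4 mm thick. It slips over the canister's neck (no screwing) and rests on the shoulder, 50 mm above the canister's underside. Origin: centre of the open lower end; z up.
- specimen: Loose, 0.045 kg. Slim upright specimen container, white with a paper label round it: 28 mm across and 90 mm high, the top 22 mm being a ribbed grey screw cap 31 mm across (the cap stays on). Standing in the canister it reaches 35 mm above the canister's rim. Origin: centre of the underside; z up.
- saline: Loose bystander, leave alone. White squeeze bottle with a blue cap, 35 mm across, 78 mm high. Origin: centre of the underside.
- petri: Loose bystander, leave alone. Flat round dish, 90 mm across, 14 mm high. Origin: centre of the underside.
- slides_pack: Loose bystander, leave alone. Small pale box lying flat, 32 mm (x) by 80 mm (y), 27 mm high. Origin: centre of the underside.
- syringe: Loose bystander, leave alone. Syringe with an orange cap, lying flat: 124 mm long (y), 21 mm wide, 23 mm high. Origin: centre of the underside.
There are look-alikes about, which are no part of the job. What is shaped like the specimen but yellow is not meant.

How it is judged:
By the outcome, as a careful person would: the job done as asked, in the order asked, and still so for the second after the job is handed in, with the robot touching nothing.
It also fails if it takes over 128 s, if anything falls off the work surface, if the arm or the gripper's body presses on something with over 40 N, if the wrist force passes 120 N, or if a joint passes its speed limit or range.

### The arm

A 6-joint arm with a two-finger parallel gripper is mounted at the origin on a cart in front of the work surface, level with it; the furniture and walls round the work are solid. World frame = base frame: x ahead of the robot, y to its left, z up, the work surface at z = 0. Lengths are in mm, angles in rad, forces in N, time in s.
With the tool pointing down it reaches from about 275 to 1000 mm from the base axis. Payload 8.4 kg.
Tool frame: the origin (TCP) lies at the very end of the fingers, on their centre line; the grasp point (between the pads) lies 19 mm behind it; z points along the fingers, y is the direction in which the jaws open and shut (so a half turn about z gives the same grasp; the last joint's range is limited). The gripper opens to 85 mm and grips with 20 to 120 N. Pads are 22 mm wide; open, the fingers measure 114 mm over their backs; the gripper's body (76 mm by 85 mm) begins 54 mm behind the grasp point. The pads swing forward as they close: fully open they stand 13 mm farther back than shut.
Start: joints at [-1.271, 0.353, 1.633, -0, 1.155, -0.002], TCP at [185.773, -596.755, 231.281] pointing down, gripper open.
Joint ranges: [-2.63, 2.63], [-0.92, 2.1], [0.06, 2.66], [-1.3, 4.44], [0, 2.69], [-3.02, 3.02]. Speed limits (rad/s): [2.22, 2.22, 2.79, 3.14, 3.14, 3.14].

### API

Orientations are given as [roll, pitch, yaw] about the fixed x, y, z axes, in that order (R = Rz(yaw) Ry(pitch) Rx(roll)).
In Python, from rig import sense, grab_frame, get_calibration, sign_off, boxes_of, trace gives the robot as it stands.
- The arm moves only by the tool servo_tool, never from a script. Its argument "rows" is a list of rows, each a list of 3 entries, a list of its own where there are three numbers: the finger opening in mm, from 0 to 85.4, then the shift along the tool's x, y, z in mm, then the turn, a rotation vector about the tool's x, y, z in degrees. A call has 1 to 8 rows; each row shifts and turns the commanded pose from where the row before left it, along the tool's axes as they then stand; what a row does not reach is not made up. A row lasts 1/8 s, in which the tool goes at most 62.5 mm and 10.7 degrees, less where a joint would pass 70% of its speed; a pose out of reach is approached as far as the arm can. A call is refused whole if a number of a shift passes 62.5 or a number of a turn 10.7, either way. A call with a gripper value outside its range is refused whole. The fingers move at their own pace and stop on an object; "force" is the grip in N (left out, the last holds). Time passes only in rows, so rows that do not move let the fingers close. It gives the time, the measured TCP pose, the force and the opening at its end, in the units of the state.
- sense(): the state, without advancing time (a new reading comes with each control period).
- grab_frame(name): name is "scene" or "top" or "wrist"; returns the picture (480x640x3 uint8, blue, green, red); there is no depth.
- get_calibration(name): a dict with "intrinsics" (3x3 intrinsics, pixels), "k1" (the pictures are not rectified: a ray, as slopes to the right and down, at radius r is drawn at 1 + k1 r^2 times it, then the intrinsics apply), "world_to_cam" (4x4, takes a point from world to camera coordinates). Camera axes: x right, y down, z forward; pixel columns grow to the right and rows downward; lengths in mm; the calibration is good to about 2 mm. A picture is of the moment at which its call begins: read the wrist's pose just before it. get_calibration takes no time and is no camera call; for the wrist camera it gives the pose at the moment of the call.
- sign_off(): hands the job in, once; it reports no verdict.
Trained networks look in the newest picture that a camera, given by its name, has taken for a name from the list of things; names that differ only in an ending like _2 or _b are one class to them, and where a whole thing is asked for, a point or a joint stands for the part that bears it (a point fixed in the world has none). Each returns a list of dicts, best first, with "conf" (0 to 1); they miss things now and then, are a little off and sometimes report something else, mostly with a low value. They report only what shows in the picture. A call takes as long as a camera call. They do not tell look-alikes from the thing itself.
- boxes_of(camera, thing): "centre" ([x, y, z] in mm, in the coordinates of the camera as it stood for that picture, good to about 4 mm: the middle of the surface that is visible of it).
- trace(camera, thing): "mask" (480x640 bool, what is visible of it).
The state is a dict: "clock": time; "qpos": joint angles; "qvel": joint speeds; "joint_efforts": joint torques, N m; "eef_pos": TCP position; "tcp_rot": TCP orientation; "contact_force": force on the tool from outside, world axes, zero at the start; "wrist_torque": the same for the moment, N m; "opening": opening from 0.0 (shut) to 1.0 (fully open).
Only numpy, scipy, OpenCV 4.12 (cv2) and the standard library are available. Lean on these libraries where they do the work, as an engineer would, in place of code of your own. Each camera call takes 0.05 s, during which the arm holds its last target. There are 200 camera calls.

## Working session

There is one attempt and no reset: what is moved stays moved. The work goes in short steps, Python scripts to look and compute and a tool call to move; the robot and the scene stay as the last step left them, time stands still between calls to the robot, and variables do not carry over. Pictures are saved under pics/ and viewed, about 12 in all and at most 16, crops included, and the job is handed in when it is done.

Besides the shell and the picture viewer there is one more tool, called after "Request:" as a command line: name --argument value ..., lists and objects as JSON in quotes. servo_tool: Moves the arm, as the interface text tells. Its arguments: {"type":"object","properties":{"rows":{"type":"array","items":{"type":"array"}},"force":{"type":"number"}},"required":["rows"]}

```bash
mkdir -p pics; ls; cat > h.py <<'E'
import numpy as np,cv2
from rig import *
def shot(c,n):
    im=grab_frame(c); cv2.imwrite(f'pics/{n}.png',im); return im
def w(c,p):
    T=np.array(get_calibration(c)['world_to_cam']); return (np.linalg.inv(T)@np.r_[p,1])[:3]
def ray(c,u,v):
    K=get_calibration(c); M=np.array(K['intrinsics']);T=np.array(K['world_to_cam'])
    d=np.array([(u-M[0,2])/M[0,0],(v-M[1,2])/M[1,1]]);s=d.copy()
    for _ in range(20): s=d/(1+K['k1']*(s@s))
    R=T[:3,:3]; return -R.T@T[:3,3], R.T@np.r_[s,1]
def onz(c,u,v,z):
    o,d=ray(c,u,v); return o+d*(z-o[2])/d[2]
def proj(c,P):
    K=get_calibration(c); M=np.array(K['intrinsics']);T=np.array(K['world_to_cam'])
    q=T[:3,:3]@np.array(P,float)+T[:3,3]; s=q[:2]/q[2]; s=s*(1+K['k1']*(s@s))
    return M[0,0]*s[0]+M[0,2],M[1,1]*s[1]+M[1,2]
def st():
    s=sense(); print({k:np.round(s[k],3) for k in('clock','eef_pos','tcp_rot','contact_force','opening','qpos')})
E
python3 - <<'E'
from h import *
st()
a=shot('scene','s0');b=shot('top','t0')
for c in('scene','top'):
    for t in 'shipper_base shipper_cover canister canister_cap specimen saline petri slides_pack syringe'.split():
        print(c,t,[(np.round(w(c,x['centre'])),round(x['conf'],2)) for x in boxes_of(c,t)])
E
```

```text
pics
{'clock': np.float64(0.0), 'eef_pos': array([ 185.62 , -596.279,  230.561]), 'tcp_rot': array([-3.14 , -0.   ,  0.302]), 'contact_force': array([ 0.522,  0.095, -0.146]), 'opening': np.float64(1.0), 'qpos': array([-1.271,  0.354,  1.634,  0.   ,  1.155, -0.002])}
scene shipper_base [(array([566., 199.,  23.]), 0.96)]
scene shipper_cover [(array([579., -46.,  14.]), 0.49)]
scene canister [(array([ 422., -238.,   43.]), 0.84)]
scene canister_cap [(array([444.,  28.,  43.]), 0.77)]
scene specimen [(array([433., -83.,  56.]), 0.64), (array([508., -69.,  53.]), 0.64)]
scene saline [(array([451., 167.,  43.]), 0.77)]
scene petri [(array([ 398., -319.,   16.]), 0.49)]
scene slides_pack []
scene syringe []
top shipper_base [(array([601., 216.,  21.]), 0.57)]
top shipper_cover [(array([620., -38., 100.]), 0.8)]
top canister [(array([ 428., -230.,   53.]), 0.76), (array([436., -76.,  87.]), 0.69)]
top canister_cap [(array([451.,  40.,  51.]), 0.93)]
top specimen [(array([512., -63.,  89.]), 0.67), (array([436., -78.,  88.]), 0.58)]
top saline [(array([450., 169.,  57.]), 0.68)]
top petri [(array([ 420., -342.,   13.]), 0.92)]
top slides_pack [(array([728.,  92.,  29.]), 0.91)]
top syringe [(array([ 419., -496.,   16.]), 0.71)]
```

View pics/s0.png

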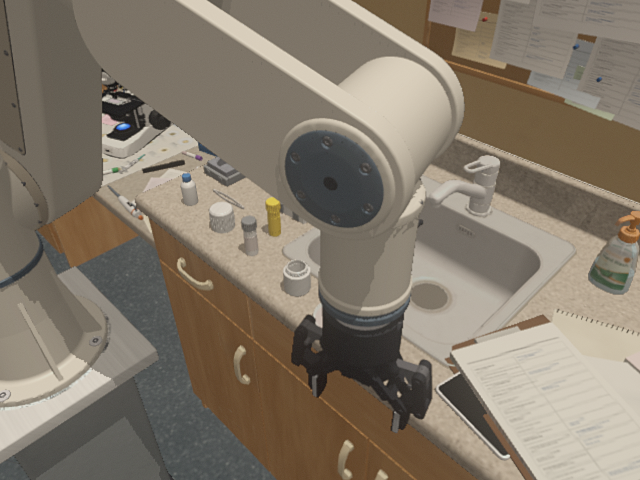

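View pics/t0.png

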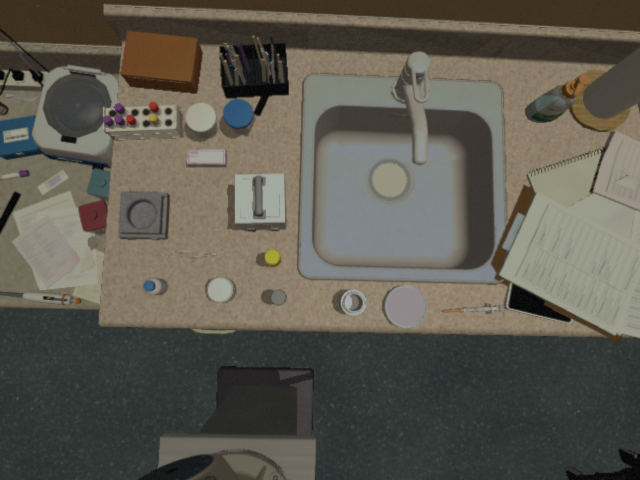

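The scene picture shows the specimen as the grey-capped tube near (250,235), with the yellow look-alike at (273,215). In the top view, the open canister is at (352,302), the cap at (220,290), the cover at (260,200) with its handle along x, and the base at (144,215). I'm going above the canister at yaw 0.

Request:
servo_tool --rows '[[85,[0,0,0],[0,0,8.65]],[85,[0,0,0],[0,0,8.65]],[85,[40,-60,0],[0,0,0]],[85,[40,-60,0],[0,0,0]],[85,[40,-60,0],[0,0,0]],[85,[40,-60,0],[0,0,0]],[85,[40,-60,0],[0,0,0]],[85,[42,-60,0],[0,0,0]]]'

```text
clock: 2.0
eef_pos: [395.9, -283.9, 231.6]
tcp_rot: [3.141, -0.001, -0.0]
contact_force: [1.3, -0.1, 0.1]
opening: 0.998
```

Request:
servo_tool --rows '[[85,[0,0,0],[0,0,0]],[85,[0,0,0],[0,0,0]]]'

```text
clock: 2.25
eef_pos: [395.0, -285.6, 231.4]
tcp_rot: [3.141, 0.0, 0.001]
contact_force: [-0.8, 0.7, 0.3]
opening: 0.996
```

```bash
python3 - <<'E'
from h import *
st()
shot('wrist','w1')
print(np.round(np.linalg.inv(get_calibration('wrist')['world_to_cam']),2), get_calibration('wrist')['intrinsics'])
for t in ['canister']:
    for x in boxes_of('wrist',t): print(t,np.round(w('wrist',x['centre'])),x['conf'])
    for m in trace('wrist',t):
        v,u=np.nonzero(m['mask']); print(m['conf'],u.min(),u.max(),v.min(),v.max(),u.mean(),v.mean())
E
```

```text
{'clock': np.float64(2.25), 'eef_pos': array([ 395.044, -285.644,  231.388]), 'tcp_rot': array([3.141e+00, 0.000e+00, 1.000e-03]), 'contact_force': array([-0.765,  0.723,  0.347]), 'opening': np.float64(0.996), 'qpos': array([-0.629,  0.137,  1.92 , -0.   ,  1.084,  0.941])}
[[-0.0000e+00 -9.5000e-01 -3.0000e-01  4.7162e+02]
 [-1.0000e+00  0.0000e+00 -0.0000e+00 -2.8614e+02]
 [ 0.0000e+00  3.0000e-01 -9.5000e-01  3.7324e+02]
 [ 0.0000e+00  0.0000e+00  0.0000e+00  1.0000e+00]] [[348.90301207   0.         318.30795894]
 [  0.         348.90301207 241.2936915 ]
 [  0.           0.           1.        ]]
canister [ 429. -223.   50.] 0.97
0.7 226 287 147 206 256.2787962642684 176.07402282947078
0.67 329 416 134 223 372.5609836065574 178.2544262295082
```

View pics/w1.png

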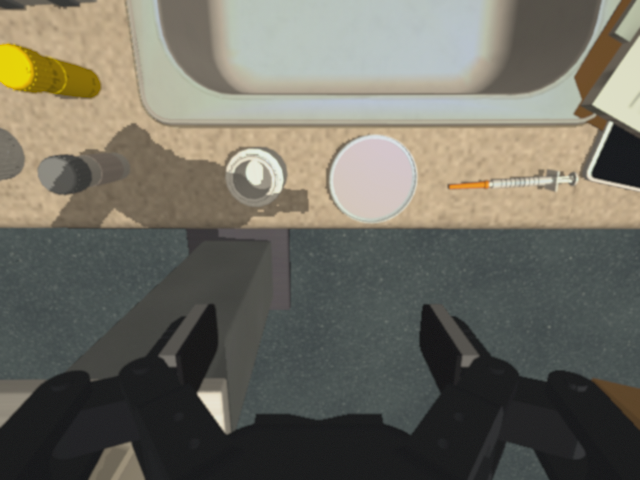

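The wrist picture shows the canister rim at (256,176), the petri dish at (372,178) and the counter's front edge at v≈228. I'll fit silhouettes to the masks for precise centres.

```bash
cat >> h.py <<'E'
from scipy.optimize import least_squares
def fit(c,t,circ,guess,z0=0):
    "xy of a stack of circles (z,r) from the mask's extents"
    a=np.linspace(0,2*np.pi,48); out=[]
    def ext(p):
        q=np.array([proj(c,(p[0]+r*np.cos(s),p[1]+r*np.sin(s),z0+z)) for z,r in circ for s in a])
        return np.r_[q.min(0),q.max(0)]
    for m in trace(c,t):
        v,u=np.nonzero(m['mask']); e=np.r_[u.min(),v.min(),u.max()+1,v.max()+1]-.5
        s=least_squares(lambda p:ext(p)-e,guess); out.append((np.round(s.x,1),np.round(s.fun,1),round(m['conf'],2)))
    return out
CAN=[(0,25),(4,27),(50,27),(60,21)]; CAP=[(0,27),(53,27)]; SPEC=[(0,14),(68,15.5),(90,15.5)]
E
python3 - <<'E'
from h import *
print(fit('wrist','canister',CAN,[428,-226]))
grab_frame('top')
print(fit('top','canister',CAN,[428,-228]))
print(fit('top','canister_cap',CAP,[450,40]))
print(fit('top','specimen',SPEC,[436,-78]))
E
```

```text
Traceback (most recent call last):
  File "h.py", line 29, in fit
    s=least_squares(lambda p:ext(p)-e,guess); out.append((np.round(s.x,1),np.round(s.fun,1),round(m['conf'],2)))
  File "h.py", line 29, in <lambda>
    s=least_squares(lambda p:ext(p)-e,guess); out.append((np.round(s.x,1),np.round(s.fun,1),round(m['conf'],2)))
                             ~~~^^^
  File "h.py", line 25, in ext
    q=np.array([proj(c,(p[0]+r*np.cos(s),p[1]+r*np.sin(s),z0+z)) for z,r in circ for s in a])
                ~~~~^^^^^^^^^^^^^^^^^^^^^^^^^^^^^^^^^^^^^^^^^^^^
  File "h.py", line 15, in proj
    K=get_calibration(c); M=np.array(K['intrinsics']);T=np.array(K['world_to_cam'])
ValueError: time passes only in moves, steps and waits
```

```bash
python3 - <<'E'
s=open('h.py').read()
s=s.replace("from rig import *\n","from rig import *\nimport functools\nget_calibration=functools.cache(get_calibration)\n")
open('h.py','w').write(s)
E
python3 - <<'E'
from h import *
print(fit('wrist','canister',CAN,[428,-226]))
grab_frame('top')
print(fit('top','canister',CAN,[428,-228]))
print(fit('top','canister_cap',CAP,[450,40]))
print(fit('top','specimen',SPEC,[436,-78]))
E
```

```text
[(array([ 430.9, -228. ]), array([-0.5, -0.7,  0.6,  0.7]), 0.7), (array([ 428.9, -338.6]), array([ 13.8,  14.1, -12.1, -14.5]), 0.67)]
[(array([ 430.1, -226.5]), array([-0.7, -0.4,  0.7,  0.4]), 0.65)]
[]
[(array([514.5, -61.2]), array([-0.9, -0.5,  1. ,  0.6]), 0.78), (array([436.3, -77.1]), array([-0.2, -0.1,  0.2,  0.1]), 0.54)]
```

Request:
servo_tool --rows '[[85,[18,-29,0],[0,0,0]],[85,[17.5,-29,0],[0,0,0]],[85,[0,0,40],[0,0,0]],[85,[0,0,50],[0,0,0]],[85,[0,0,50],[0,0,0]],[85,[0,0,40],[0,0,0]],[85,[0,0,21],[0,0,0]],[85,[0,0,0],[0,0,0]]]'

```text
clock: 3.7
eef_pos: [429.4, -227.1, 28.9]
tcp_rot: [-3.14, 0.003, -0.0]
contact_force: [-0.4, 0.2, 0.3]
opening: 0.994
```

Request:
servo_tool --rows '[[45,[0,0,0],[0,0,0]],[45,[0,0,0],[0,0,0]],[45,[0,0,0],[0,0,0]],[45,[0,0,0],[0,0,0]],[45,[0,0,0],[0,0,0]],[45,[0,0,0],[0,0,0]]]' --force 40

```text
clock: 4.45
eef_pos: [431.4, -228.1, 31.9]
tcp_rot: [3.14, -0.002, -0.0]
contact_force: [-1.9, -0.4, 7.2]
opening: 0.619
```

Request:
servo_tool --rows '[[45,[0,0,20],[0,0,0]],[45,[0,0,-40],[0,0,0]],[45,[0,0,-40],[0,0,0]],[45,[0,0,-40],[0,0,0]],[45,[0,0,-40],[0,0,0]],[45,[0,0,-30],[0,0,0]],[45,[10,-50,0],[0,0,0]],[45,[10,-50,0],[0,0,0]]]'

```text
clock: 5.45
eef_pos: [450.9, -126.9, 201.8]
tcp_rot: [3.141, -0.003, -0.002]
contact_force: [0.8, 0.0, -0.5]
opening: 0.617
```

I made a typo in the first row: it went 20 mm down instead of up, so the canister may have slid in the grip. Checking.

```bash
python3 - <<'E'
from h import *
st()
a=shot('wrist','w2')[200:480]; b=shot('scene','s2')[120:400,150:550]
cv2.imwrite('pics/c2.png',np.hstack([a,cv2.resize(b,(400,280))])[:, 0:1040][:,150:950])
print(fit('wrist','canister',CAN,[450,-127],170))
print([np.round(w('wrist',x['centre'])) for x in boxes_of('wrist','canister')])
E
```

```text
{'clock': np.float64(5.45), 'eef_pos': array([ 450.916, -126.912,  201.812]), 'tcp_rot': array([ 3.141e+00, -3.000e-03, -2.000e-03]), 'contact_force': array([ 0.805,  0.038, -0.484]), 'opening': np.float64(0.617), 'qpos': array([-0.278,  0.141,  1.99 ,  0.   ,  1.008,  1.295])}
[(array([ 439.6, -126. ]), array([ 7.8,  2.1, -7.8, -2.9]), 0.75)]
[array([ 458., -123.,  238.])]
```

View pics/c2.png

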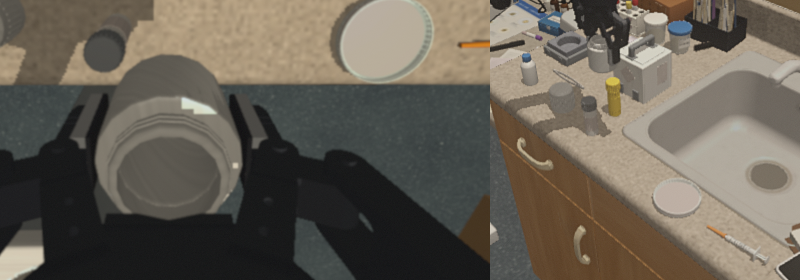

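The canister is still held upright. From the rim's width its underside is now about 20 mm below the TCP, so it slid about 10 mm. That's acceptable, since it will drop the last few mm inside the pocket. I'm going to a view pose over the base.

Request:
servo_tool --rows '[[45,[10,-45,0],[0,0,0]],[45,[10,-45,0],[0,0,0]],[45,[10,-45,0],[0,0,0]],[45,[10,-45,0],[0,0,0]],[45,[10,-45,0],[0,0,0]],[45,[10,-45,0],[0,0,0]],[45,[10,-45,0],[0,0,0]],[45,[10,-27,0],[0,0,0]]]'

```text
clock: 6.65
eef_pos: [531.4, 215.2, 200.6]
tcp_rot: [-3.141, -0.001, -0.0]
contact_force: [0.9, -0.6, -2.2]
opening: 0.613
```

Request:
servo_tool --rows '[[45,[0,0,0],[0,0,0]],[45,[0,0,0],[0,0,0]]]'

```text
clock: 6.9
eef_pos: [530.6, 213.1, 200.2]
tcp_rot: [3.141, 0.0, -0.001]
contact_force: [-0.5, -0.3, -2.2]
opening: 0.617
```

```bash
python3 - <<'E'
from h import *
st()
im=shot('wrist','w3')
print([np.round(w('wrist',x['centre'])) for x in boxes_of('wrist','shipper_base')])
for m in trace('wrist','shipper_base'):
    q=m['mask'].astype(np.uint8); c,_=cv2.findContours(q,0,2); c=max(c,key=cv2.contourArea)
    print(m['conf'],cv2.boundingRect(c),cv2.approxPolyDP(cv2.convexHull(c),6,True)[:,0].tolist())
    grab_frame('top')
for m in trace('top','shipper_base'):
    q=m['mask'].astype(np.uint8); c,_=cv2.findContours(q,0,2); c=max(c,key=cv2.contourArea)
    print('top',m['conf'],cv2.boundingRect(c),cv2.approxPolyDP(cv2.convexHull(c),3,True)[:,0].tolist())
E
```

```text
{'clock': np.float64(6.9), 'eef_pos': array([530.552, 213.127, 200.215]), 'tcp_rot': array([ 3.141e+00,  0.000e+00, -1.000e-03]), 'contact_force': array([-0.46 , -0.342, -2.155]), 'opening': np.float64(0.617), 'qpos': array([ 3.800e-01,  3.030e-01,  1.779e+00, -1.000e-03,  1.059e+00,
        1.952e+00])}
[array([605., 211.,  24.])]
0.67 (576, 286, 64, 64) [[579, 291], [597, 286], [639, 309], [639, 349], [581, 308]]
0.66 (257, 75, 115, 121) [[370, 78], [367, 191], [264, 193], [258, 79]]
top 0.61 (120, 192, 50, 48) [[167, 192], [167, 236], [132, 238], [120, 220], [122, 193]]
```

View pics/w3.png

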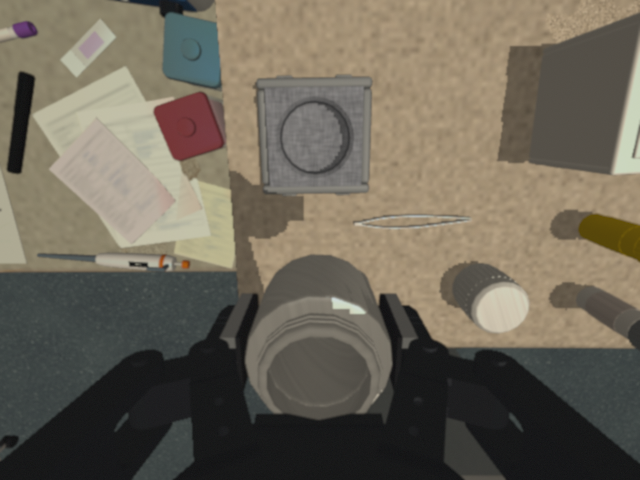

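The wrist picture shows the base square-on, with its pocket ellipse at u 281–350, v 100–173. The held canister's bore is at about u 266–372, v 336–411.

```bash
python3 - <<'E'
from h import *
grab_frame('wrist')
for z,pts in((36,[(281,137),(350,137),(315,100),(315,173.5)]),(24,[(257,78),(372,78),(368,191),(263,192)]),(240,[(266,370),(372,370),(319,336),(319,411)])):
    P=np.array([onz('wrist',u,v,z) for u,v in pts])[:,:2]; print(z,np.round(P,1).tolist(),P.mean(0).round(1),[(P[:2].mean(0)).round(1),P[2:].mean(0).round(1)])
c0=np.array([onz('wrist',315.5,136.5,36)])[0][:2]
# yaw+centre fit: shell outer silhouette vs mask
a=[m for m in trace('wrist','shipper_base')]
m=max(a,key=lambda m:m['mask'][:,200:400].sum())['mask']
K=get_calibration('wrist')
def poly(p):
    c,s=np.cos(p[2]),np.sin(p[2]); out=[]
    for h,z in((49,0),(49,24),(40,36)):
        for x,y in((h,h),(h,-h),(-h,-h),(-h,h)): out.append(proj('wrist',(p[0]+c*x-s*y,p[1]+s*x+c*y,z)))
    return cv2.convexHull(np.array(out,np.float32))
def cost(p):
    im=np.zeros((480,640),np.uint8); cv2.fillPoly(im,[np.round(poly(p)*16).astype(np.int32)],1,shift=4); return (im.astype(bool)^m).sum()
from scipy.optimize import minimize
r=minimize(cost,[c0[0],c0[1],0],method='Nelder-Mead',options=dict(initial_simplex=[[c0[0],c0[1],-.03],[c0[0]+6,c0[1],.0],[c0[0],c0[1]+6,0],[c0[0],c0[1],.06]]))
print(r.x,r.fun,m.sum())
E
```

```text
36 [[603.5, 245.3], [603.5, 187.4], [632.3, 216.7], [573.3, 216.9]] [603.2 216.6] [array([603.5, 216.3]), array([602.8, 216.8])]
24 [[650.2, 264.9], [650.1, 169.3], [556.1, 168.6], [555.2, 264.6]] [602.9 216.9] [array([650.2, 217.1]), array([555.7, 216.6])]
240 [[528.8, 232.1], [528.8, 195.4], [542.2, 213.7], [511.3, 213.7]] [527.8 213.7] [array([528.8, 213.7]), array([526.8, 213.7])]
[6.02514690e+02 2.16619596e+02 9.15361309e-03] 456.0 13041
```

```bash
python3 - <<'E'
import cv2
a=cv2.imread('pics/w3.png')[245:425,230:410]; cv2.imwrite('pics/c3.png',cv2.convertScaleAbs(cv2.resize(a,(600,600),interpolation=2),alpha=1.6))
E
```

```text
(no output)
```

View pics/c3.png

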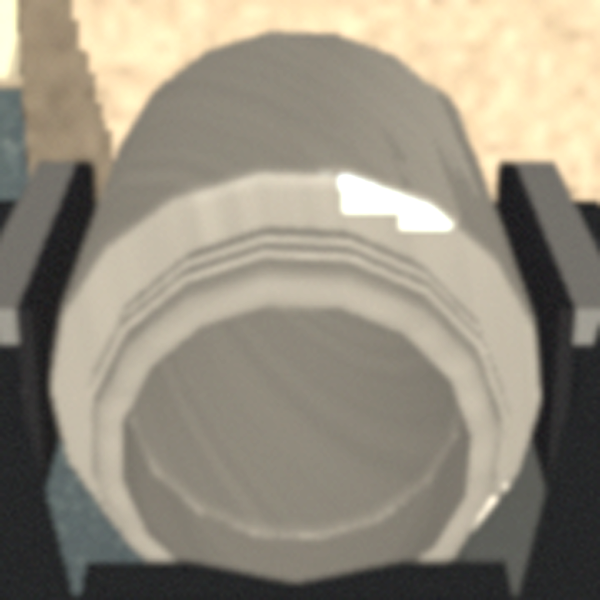

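```bash
python3 - <<'E'
from h import *
a=np.linspace(0,6.2832,72)
obs=[(3,27,1,254.6,0),(50,27,1,296,0),(60,21,1,323.6,0),(60,18,1,336.8,0),(50,27,0,245,0),(50,27,0,392.6,1),(60,21,0,258.5,0),(60,21,0,381,1),(60,18,0,266.6,0),(60,18,0,370.4,1)]
def f(p):
    o=[]
    for z,r,ax,val,mx in obs:
        q=np.array([proj('wrist',(p[0]+r*np.cos(s)-p[3]*z,p[1]+r*np.sin(s),p[2]+z)) for s in a])[:,ax]
        o.append((q.max() if mx else q.min())-val)
    return o
for tilt in (0,1):
    g=(lambda p:f([*p,0])) if not tilt else f
    s=least_squares(g,[530,213,180]+[0]*tilt); print(s.x.round(2),s.fun.round(1))
E
```

```text
[525.77 213.85 181.73] [-2.4  0.4  3.2 -1.9  1.2 -0.8 -0.6 -0.8  0.1  1. ]
[ 5.2470e+02  2.1385e+02  1.8229e+02 -3.0000e-02] [-0.1  0.2  2.5 -2.6  0.8 -0.4 -0.9 -0.5 -0.2  1.3]
```

Request:
servo_tool --rows '[[45,[38,-1.5,0],[0,0,0]],[45,[38,-1.5,0],[0,0,0]],[45,[0,0,45],[0,0,0]],[45,[0,0,45],[0,0,0]],[45,[0,0,32],[0,0,0]],[45,[0,0,12],[0,0,0]],[45,[0,0,0],[0,0,0]],[45,[0,0,0],[0,0,0]]]'

```text
clock: 8.3
eef_pos: [607.6, 217.8, 67.9]
tcp_rot: [-3.141, -0.002, -0.0]
contact_force: [-1.0, 0.2, -1.1]
opening: 0.616
```

```bash
python3 - <<'E'
from h import *
st()
a=shot('wrist','w4')[190:430,200:440]; cv2.imwrite('pics/c4.png',cv2.convertScaleAbs(cv2.resize(a,(600,600),interpolation=2),alpha=1.5))
E
```

```text
{'clock': np.float64(8.3), 'eef_pos': array([607.647, 217.761,  67.851]), 'tcp_rot': array([-3.141e+00, -2.000e-03, -0.000e+00]), 'contact_force': array([-0.969,  0.225, -1.146]), 'opening': np.float64(0.616), 'qpos': array([0.342, 0.565, 1.706, 0.   , 0.868, 1.913])}
```

View pics/c4.png

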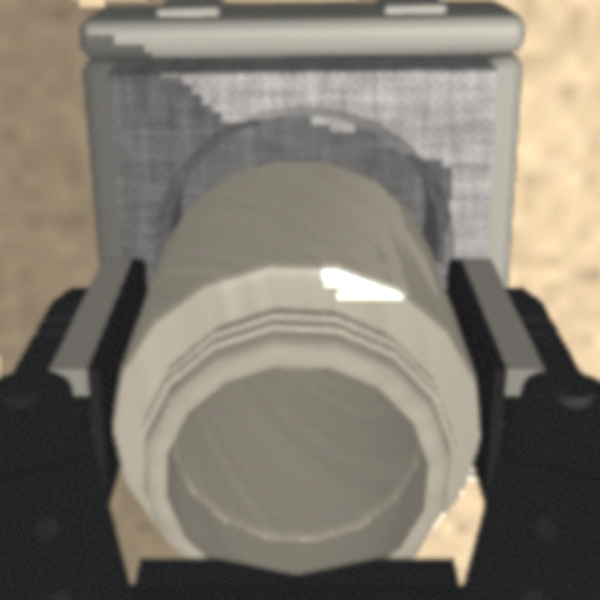

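```bash
python3 - <<'E'
from h import *
print('pocket far',onz('wrist',321,233.2,36),'base far shoulder',onz('wrist',321,211,24))
for z in(50,52.4,55): print('can far',onz('wrist',318.5,254,z))
print('foam L,R',onz('wrist',200+107/2.5,190+200/2.5,36),onz('wrist',200+495/2.5,190+200/2.5,36))
E
```

```text
pocket far [634.67619882 216.52233955  36.        ] base far shoulder [643.80249468 216.47119384  24.        ]
can far [628.15997733 217.80674735  50.        ]
can far [629.00103918 217.80532836  52.4       ]
can far [629.91218953 217.80379113  55.        ]
foam L,R [614.16028749 258.36116264  36.        ] [614.21648427 175.2564616   36.        ]
```

Request:
servo_tool --rows '[[45,[2.5,0,0],[0,0,0]],[45,[0,0,0],[0,0,0]],[45,[0,0,0],[0,0,0]],[45,[0,0,4],[0,0,0]],[45,[0,0,4],[0,0,0]],[45,[0,0,4],[0,0,0]],[45,[0,0,0],[0,0,0]],[45,[0,0,0],[0,0,0]]]'

```text
clock: 9.35
eef_pos: [609.1, 217.4, 54.2]
tcp_rot: [3.142, 0.0, -0.0]
contact_force: [0.4, -0.8, -1.4]
opening: 0.62
```

Request:
servo_tool --rows '[[45,[0,1,0],[0,0,0]],[45,[0,0,3],[0,0,0]],[45,[0,0,3],[0,0,0]],[45,[0,0,3],[0,0,0]],[45,[0,0,0],[0,0,0]],[45,[0,0,0],[0,0,0]]]'

```text
clock: 10.1
eef_pos: [608.9, 216.4, 45.2]
tcp_rot: [3.141, 0.0, -0.0]
contact_force: [-0.9, -1.0, -1.9]
opening: 0.616
```

Request:
servo_tool --rows '[[45,[0,0,3],[0,0,0]],[45,[0,0,3],[0,0,0]],[45,[0,0,0],[0,0,0]],[45,[0,0,0],[0,0,0]]]'

```text
clock: 10.6
eef_pos: [608.8, 216.3, 39.1]
tcp_rot: [3.141, 0.001, -0.0]
contact_force: [-1.9, -0.7, -2.4]
opening: 0.619
```

Request:
servo_tool --rows '[[45,[0,0,1.5],[0,0,0]],[45,[0,0,1.5],[0,0,0]],[45,[0,0,0],[0,0,0]]]'

```text
clock: 10.98
eef_pos: [608.8, 216.4, 36.1]
tcp_rot: [3.141, 0.0, -0.0]
contact_force: [-3.3, -2.1, -1.5]
opening: 0.62
```

Request:
servo_tool --rows '[[62,[0,0,0],[0,0,0]],[70,[0,0,0],[0,0,0]],[85,[0,0,0],[0,0,0]],[85,[0,0,0],[0,0,0]],[85,[0,0,-50],[0,0,0]],[85,[-40,0,-50],[0,0,0]],[85,[-40,0,-50],[0,0,0]],[85,[-20,0,0],[0,0,0]]]'

```text
clock: 11.98
eef_pos: [511.5, 217.3, 187.9]
tcp_rot: [-3.139, -0.006, 0.0]
contact_force: [0.6, -0.3, -0.7]
opening: 0.998
```

```bash
python3 - <<'E'
from h import *
st()
a=shot('wrist','w5'); cv2.imwrite('pics/c5.png',a[60:360,150:640])
print(fit('wrist','canister',CAN,[603,216],12))
for t in('canister','canister_cap','specimen','shipper_cover'): print(t,[np.round(w('wrist',x['centre'])) for x in boxes_of('wrist',t)])
print(fit('wrist','canister_cap',CAP,[450,40]))
E
```

```text
{'clock': np.float64(11.975), 'eef_pos': array([511.494, 217.264, 187.918]), 'tcp_rot': array([-3.139, -0.006,  0.   ]), 'contact_force': array([ 0.597, -0.322, -0.662]), 'opening': np.float64(0.998), 'qpos': array([0.399, 0.29 , 1.83 , 0.   , 1.015, 1.969])}
[(array([601.8, 215.2]), array([-1. , -1.1,  1. ,  1.4]), 0.75)]
canister [array([604., 218.,  60.])]
canister_cap [array([457.,  54.,  52.])]
specimen [array([515., -47.,  16.]), array([440., -66.,  23.])]
shipper_cover [array([624.,  15.,  50.])]
[(array([450.1,  46.4]), array([-2.2, -1.9,  1.9,  2. ]), 0.78), (array([449.1, 178.3]), array([-10.9,  -6.1,   9.3,   6.5]), 0.52), (array([437.2, -56. ]), array([-33.3, -14.4,  27.5,  16.7]), 0.17)]
```

View pics/c5.png

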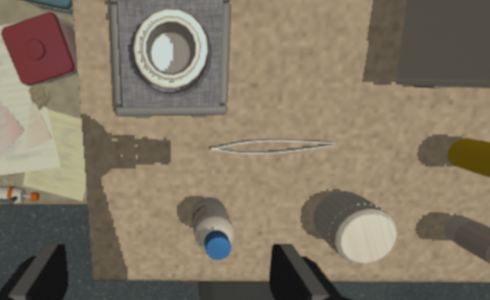

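The canister stands centred in the pocket, with its rim at crop (171,50). Next I go to a view pose before the grey-capped specimen.

Request:
servo_tool --rows '[[85,[-18,42,0],[0,0,0]],[85,[-18,42,0],[0,0,0]],[85,[-18,42,0],[0,0,0]],[85,[-18,42,0],[0,0,0]],[85,[-18,42,0],[0,0,0]],[85,[-18,42,0],[0,0,0]],[85,[-18,42,0],[0,0,0]],[85,[0,0,0],[0,0,0]]]'

```text
clock: 13.32
eef_pos: [384.2, -79.8, 183.6]
tcp_rot: [3.141, 0.001, -0.004]
contact_force: [0.0, 0.0, -0.5]
opening: 0.993
```

Request:
servo_tool --rows '[[85,[0,0,0],[0,0,0]],[85,[0,0,0],[0,0,0]]]'

```text
clock: 13.58
eef_pos: [385.5, -77.0, 183.8]
tcp_rot: [-3.141, 0.0, 0.001]
contact_force: [-0.8, -0.2, -0.3]
opening: 0.995
```

```bash
python3 - <<'E'
from h import *
st()
a=shot('wrist','w6')
for m in trace('wrist','specimen'): print(m['conf'],a[m['mask']].mean(0))
print(fit('wrist','specimen',SPEC,[436,-77]))
print(fit('wrist','canister_cap',CAP,[450,40]))
grab_frame('top'); print(fit('top','canister_cap',CAP,[450,40]),fit('top','canister',CAN,[603,216],12))
E
```

```text
{'clock': np.float64(13.575), 'eef_pos': array([385.536, -76.959, 183.758]), 'tcp_rot': array([-3.141e+00,  0.000e+00,  1.000e-03]), 'contact_force': array([-0.823, -0.16 , -0.283]), 'opening': np.float64(0.995), 'qpos': array([-0.201,  0.044,  2.147,  0.   ,  0.95 ,  1.369])}
0.77 [ 13.83848797 193.37285223 205.93127148]
0.67 [138.05969301 148.87379193 153.22910745]
[(array([515.5, -60.9]), array([ 0.4, -1.3, -0.5,  1.9]), 0.77), (array([437. , -75.8]), array([ 0.2, -0.4, -0.2,  0.3]), 0.67)]
[(array([450. ,  42.1]), array([-1.5, -0.6,  1.8,  0.8]), 0.65)]
[(array([453.2,  44.1]), array([-0.3, -2.6,  0.3,  2.5]), 0.87)] [(array([602. , 215.8]), array([-0.9, -0.9,  1. ,  0.9]), 0.64)]
```

Request:
servo_tool --rows '[[85,[25,-0.7,0],[0,0,0]],[85,[26,0,0],[0,0,0]],[60,[0,0,0],[0,0,0]],[60,[0,0,40],[0,0,0]],[60,[0,0,45],[0,0,0]],[60,[0,0,30],[0,0,0]],[60,[0,0,10],[0,0,0]],[60,[0,0,0],[0,0,0]]]'

```text
clock: 14.92
eef_pos: [435.4, -76.8, 58.9]
tcp_rot: [-3.141, 0.001, -0.0]
contact_force: [0.6, 0.7, 0.3]
opening: 0.702
```

Request:
servo_tool --rows '[[60,[0,0,0],[0,0,0]],[40,[0,0,0],[0,0,0]],[25,[0,0,0],[0,0,0]],[25,[0,0,0],[0,0,0]],[25,[0,0,0],[0,0,0]],[25,[0,0,0],[0,0,0]]]' --force 30

```text
clock: 15.68
eef_pos: [436.8, -77.0, 59.8]
tcp_rot: [3.141, -0.002, -0.0]
contact_force: [-0.7, 1.3, 6.8]
opening: 0.35
```

Request:
servo_tool --rows '[[25,[0,0,-30],[0,0,0]],[25,[0,0,-45],[0,0,0]],[25,[0,0,-45],[0,0,0]],[25,[0,0,-40],[0,0,0]],[25,[10,-35,0],[0,0,0]],[25,[12,-42,0],[0,0,0]],[25,[12,-42,0],[0,0,0]],[25,[12,-42,0],[0,0,0]]]'

```text
clock: 16.68
eef_pos: [482.2, 85.5, 219.3]
tcp_rot: [-3.142, -0.001, -0.0]
contact_force: [0.2, -0.5, -0.9]
opening: 0.352
```

Request:
servo_tool --rows '[[25,[12,-42,0],[0,0,0]],[25,[12,-42,0],[0,0,0]],[25,[12,-33,0],[0,0,0]],[25,[10,-15,0],[0,0,0]],[25,[0,0,0],[0,0,0]],[25,[0,0,0],[0,0,0]],[25,[0,0,0],[0,0,0]]]'

```text
clock: 17.55
eef_pos: [527.7, 215.0, 218.9]
tcp_rot: [3.141, 0.0, -0.001]
contact_force: [-0.8, -0.3, -0.3]
opening: 0.35
```

```bash
python3 - <<'E'
from h import *
st()
a=shot('wrist','w7'); cv2.imwrite('pics/c7.png',a[60:460,120:520])
print(fit('wrist','canister',CAN,[602,216],12))
print(fit('wrist','specimen',SPEC,[530,216],160))
E
```

```text
{'clock': np.float64(17.55), 'eef_pos': array([527.671, 215.004, 218.923]), 'tcp_rot': array([ 3.141e+00,  0.000e+00, -1.000e-03]), 'contact_force': array([-0.779, -0.326, -0.275]), 'opening': np.float64(0.35), 'qpos': array([ 0.384,  0.28 ,  1.766, -0.   ,  1.096,  1.956])}
[(array([604.7, 216.9]), array([-0. , -0.2,  0. ,  0.3]), 0.73)]
[(array([567.9, 109.7]), array([-91. , -31.6,  49.2,  31.7]), 0.63)]
```

View pics/c7.png

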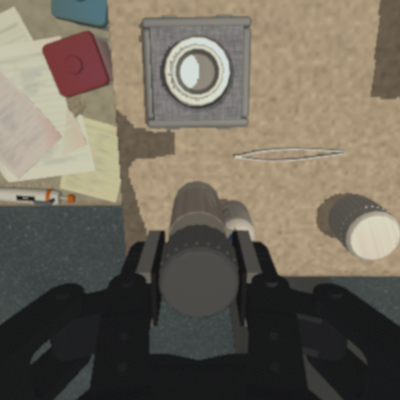

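```bash
python3 - <<'E'
from h import *
im=cv2.imread('pics/w7.png')
for z in(244,249): print('near top',onz('wrist',319,378,z)-[-15.5,0,0])
print('far bottom',onz('wrist',315,242,159)-[14,0,0])
for v in(242,): print('L/R bottom', onz('wrist',293,265,163),onz('wrist',339,265,163))
cv2.imwrite('pics/c7b.png',cv2.convertScaleAbs(cv2.resize(im[230:400,250:390],(560,680)),alpha=2.2)[:600])
E
```

```text
near top [526.57676764 215.28374565 244.        ]
near top [530.58414834 215.29135249 249.        ]
far bottom [527.22094212 217.57736443 159.        ]
L/R bottom [527.84375978 230.94615754 163.        ] [527.82951447 203.01107555 163.        ]
```

View pics/c7b.png

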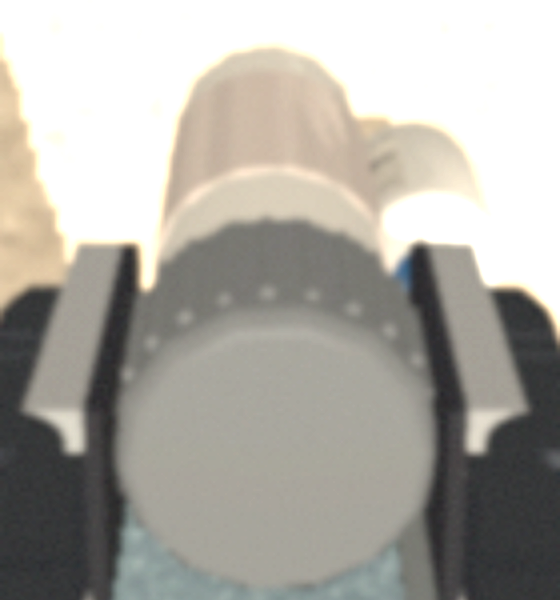

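Request:
servo_tool --rows '[[25,[38,0,0],[0,0,0]],[25,[38,0,0],[0,0,0]],[25,[0,0,30],[0,0,0]],[25,[0,0,30],[0,0,0]],[25,[0,0,15],[0,0,0]],[25,[0,0,0],[0,0,0]],[25,[0,0,0],[0,0,0]],[25,[0,0,0],[0,0,0]]]'

```text
clock: 18.7
eef_pos: [604.7, 216.4, 145.3]
tcp_rot: [-3.141, -0.002, -0.0]
contact_force: [0.6, -0.5, -0.7]
opening: 0.351
```

```bash
python3 - <<'E'
from h import *
st()
a=shot('wrist','w8'); cv2.imwrite('pics/c8.png',cv2.convertScaleAbs(cv2.resize(a[180:380,220:420],(600,600),interpolation=2),alpha=1.8))
E
```

```text
{'clock': np.float64(18.7), 'eef_pos': array([604.709, 216.397, 145.254]), 'tcp_rot': array([-3.141e+00, -2.000e-03, -0.000e+00]), 'contact_force': array([ 0.552, -0.462, -0.73 ]), 'opening': np.float64(0.351), 'qpos': array([0.341, 0.466, 1.669, 0.   , 1.005, 1.912])}
```

View pics/c8.png

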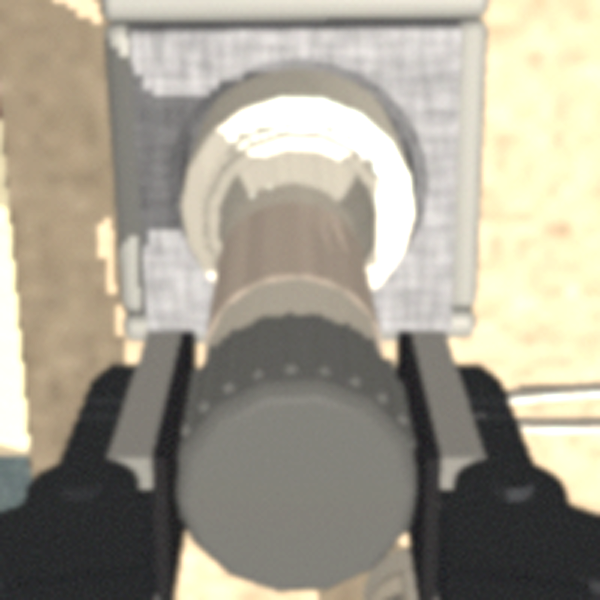

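```bash
python3 - <<'E'
from h import *
print('bore far ctr',onz('wrist',319,180+152/3,72)-[18,0,0],'neck outer far',onz('wrist',319,180+130/3,72)-[21,0,0],'shoulder far',onz('wrist',319,180+95/3,62)-[27,0,0])
print('bore LR',onz('wrist',220+218/3,248,72),onz('wrist',220+376/3,248,72))
print('spec far',onz('wrist',319,180+187/3,85)-[14,0,0],onz('wrist',220+297/3,180+187/3,85))
E
```

```text
bore far ctr [603.49671427 216.04761026  72.        ] neck outer far [605.33027472 216.05144078  72.        ] shoulder far [604.69005486 216.04629519  62.        ]
bore LR [609.81001236 233.14066645  72.        ] [609.82775455 198.93893729  72.        ]
spec far [603.76058828 216.05689043  85.        ] [617.76058828 216.05689043  85.        ]
```

Aligned within about 1 mm, so I'm lowering the specimen.

Request:
servo_tool --rows '[[25,[0,0,8],[0,0,0]],[25,[0,0,8],[0,0,0]],[25,[0,0,8],[0,0,0]],[25,[0,0,0],[0,0,0]],[25,[0,0,0],[0,0,0]]]'

```text
clock: 19.38
eef_pos: [604.0, 216.1, 119.8]
tcp_rot: [3.142, 0.0, -0.0]
contact_force: [0.4, 0.8, -1.0]
opening: 0.348
```

Request:
servo_tool --rows '[[25,[0,0,8],[0,0,0]],[25,[0,0,8],[0,0,0]],[25,[0,0,8],[0,0,0]],[25,[0,0,8],[0,0,0]],[25,[0,0,0],[0,0,0]],[25,[0,0,0],[0,0,0]]]'

```text
clock: 20.12
eef_pos: [604.1, 216.1, 88.0]
tcp_rot: [-3.142, -0.0, -0.0]
contact_force: [-1.0, 0.3, 0.6]
opening: 0.348
```

Request:
servo_tool --rows '[[25,[0,0,3],[0,0,0]],[25,[0,0,3],[0,0,0]],[25,[0,0,2],[0,0,0]],[25,[0,0,1.5],[0,0,0]],[25,[0,0,0],[0,0,0]],[25,[0,0,0],[0,0,0]]]'

```text
clock: 20.88
eef_pos: [604.0, 216.1, 78.4]
tcp_rot: [-3.142, -0.0, -0.0]
contact_force: [-0.1, 0.2, -1.2]
opening: 0.349
```

Request:
servo_tool --rows '[[25,[0,0,1],[0,0,0]],[25,[0,0,0],[0,0,0]],[34,[0,0,0],[0,0,0]],[45,[0,0,0],[0,0,0]],[65,[0,0,0],[0,0,0]],[65,[0,0,-10],[0,0,0]],[65,[0,0,-50],[0,0,0]],[65,[0,0,-60],[0,0,0]]]'

```text
clock: 21.88
eef_pos: [603.3, 215.9, 198.4]
tcp_rot: [3.141, 0.002, -0.0]
contact_force: [0.8, 1.0, -0.3]
opening: 0.76
```

Request:
servo_tool --rows '[[85,[-35,15,0],[0,0,0]],[85,[-45,40,0],[0,0,0]],[85,[-45,40,0],[0,0,0]],[85,[-45,40,0],[0,0,0]],[85,[-40,35,0],[0,0,0]],[85,[0,0,0],[0,0,0]],[85,[0,0,0],[0,0,0]]]'

```text
clock: 22.75
eef_pos: [395.0, 46.3, 198.3]
tcp_rot: [-3.141, -0.002, -0.001]
contact_force: [0.9, 0.6, 0.8]
opening: 0.99
```

```bash
python3 - <<'E'
from h import *
st()
a=shot('wrist','w9'); b=shot('top','t9')
cv2.imwrite('pics/c9.png',np.hstack([cv2.resize(a,(400,300)),cv2.resize(b[150:330,90:330],(400,300))]))
print('specimen',fit('wrist','specimen',SPEC,[604,216],17))
print(fit('wrist','canister_cap',CAP,[450,44]))
print('top',fit('top','specimen',SPEC,[604,216],17),fit('top','canister_cap',CAP,[450,44]))
E
```

```text
{'clock': np.float64(22.75), 'eef_pos': array([395.025,  46.265, 198.341]), 'tcp_rot': array([-3.141e+00, -2.000e-03, -1.000e-03]), 'contact_force': array([0.926, 0.622, 0.797]), 'opening': np.float64(0.99), 'qpos': array([0.113, 0.029, 2.125, 0.   , 0.986, 1.684])}
specimen [(array([512.5, -52.1]), array([-4.5, -1.7,  3.1,  3. ]), 0.57)]
[(array([450.3,  44.3]), array([-0.6, -0.5,  0.6,  0.6]), 0.82)]
top [(array([604.4, 222.6]), array([-4. , -2.3,  4.5,  2.5]), 0.73), (array([513.1, -62.1]), array([-0.1, -0.7,  0.1,  0.7]), 0.53)] [(array([448.3,  42.8]), array([-0.8, -0.1,  0.8,  0. ]), 0.57)]
```

View pics/c9.png

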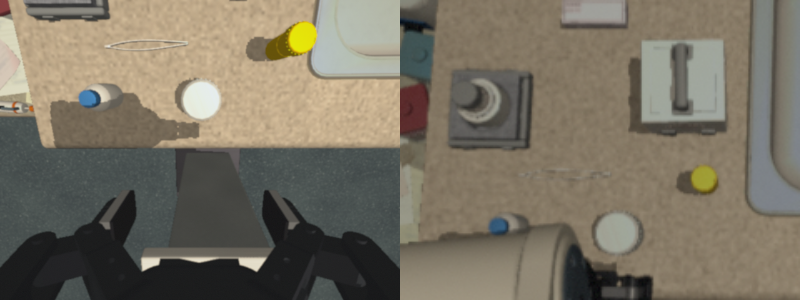

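The cap is alone at (450,44), and the specimen stands in the canister. Grasping the cap next.

Request:
servo_tool --rows '[[85,[27,2,0],[0,0,0]],[85,[28,0,0],[0,0,0]],[85,[0,0,45],[0,0,0]],[85,[0,0,50],[0,0,0]],[85,[0,0,45],[0,0,0]],[85,[0,0,25],[0,0,0]],[85,[0,0,11],[0,0,0]],[85,[0,0,0],[0,0,0]]]'

```text
clock: 24.05
eef_pos: [448.9, 44.2, 21.1]
tcp_rot: [3.141, 0.001, 0.0]
contact_force: [-0.5, 0.9, -0.6]
opening: 0.99
```

Request:
servo_tool --rows '[[85,[0,0,0],[0,0,0]],[60,[0,0,0],[0,0,0]],[45,[0,0,0],[0,0,0]],[45,[0,0,0],[0,0,0]],[45,[0,0,0],[0,0,0]],[45,[0,0,0],[0,0,0]]]' --force 35

```text
clock: 24.8
eef_pos: [449.5, 44.2, 22.4]
tcp_rot: [-3.141, -0.001, 0.0]
contact_force: [-2.0, 0.9, 10.5]
opening: 0.617
```

Request:
servo_tool --rows '[[45,[0,0,-25],[0,0,0]],[45,[0,0,-45],[0,0,0]],[45,[0,0,-50],[0,0,0]],[45,[0,0,-50],[0,0,0]],[45,[0,0,-28],[0,0,0]],[45,[12,-30,0],[0,0,0]],[45,[17,-35,0],[0,0,0]],[45,[17,-35,0],[0,0,0]]]'

```text
clock: 25.8
eef_pos: [495.3, 145.0, 219.9]
tcp_rot: [-3.141, -0.001, -0.001]
contact_force: [-0.1, -0.3, -0.7]
opening: 0.618
```

Request:
servo_tool --rows '[[45,[17,-35,0],[0,0,0]],[45,[17,-37,0],[0,0,0]],[45,[0,0,0],[0,0,0]],[45,[0,0,0],[0,0,0]],[45,[0,0,0],[0,0,0]]]'

```text
clock: 26.42
eef_pos: [528.5, 215.2, 219.5]
tcp_rot: [3.141, 0.0, -0.001]
contact_force: [0.5, 0.3, -1.3]
opening: 0.614
```

```bash
python3 - <<'E'
from h import *
st()
a=shot('wrist','w10'); cv2.imwrite('pics/c10.png',cv2.convertScaleAbs(cv2.resize(a[60:440,140:500],(568,600),interpolation=2),alpha=1.3))
print('specimen',fit('wrist','specimen',SPEC,[604,216],17))
print('canister',fit('wrist','canister',[(50,27),(60,21)],[604,216],12))
print('cap',fit('wrist','canister_cap',CAP,[530,216],198))
E
```

```text
{'clock': np.float64(26.425), 'eef_pos': array([528.468, 215.171, 219.457]), 'tcp_rot': array([ 3.141e+00,  0.000e+00, -1.000e-03]), 'contact_force': array([ 0.532,  0.321, -1.253]), 'opening': np.float64(0.614), 'qpos': array([ 0.384,  0.281,  1.764, -0.   ,  1.097,  1.956])}
specimen [(array([605.3, 218. ]), array([-0.3,  0.1,  0.3, -0.1]), 0.96), (array([523.6, -24.9]), array([-25.3,  -3.5,  18.6,   4.8]), 0.89)]
canister [(array([605.5, 216.4]), array([-0.5, -1.1,  0.5,  1.3]), 0.64)]
cap [(array([531.8, 215.3]), array([-4.1, -4.7,  4.1,  5. ]), 0.56)]
```

View pics/c10.png

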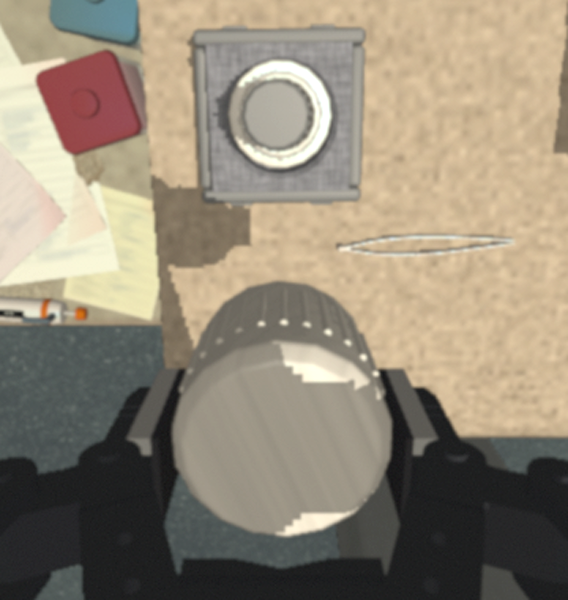

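```bash
python3 - <<'E'
from h import *
a=np.linspace(0,6.2832,72)
obs=[(0,27,1,239.3,0),(53,27,1,399,1),(53,27,0,249,0),(53,27,0,388.4,1)]
def f(p):
    o=[]
    for z,r,ax,val,mx in obs:
        q=np.array([proj('wrist',(p[0]+r*np.cos(s),p[1]+r*np.sin(s),p[2]+z)) for s in a])[:,ax]
        o.append((q.max() if mx else q.min())-val)
    return o
s=least_squares(f,[530,213,190]); print(s.x.round(2),s.fun.round(1))
E
```

```text
[526.59 215.44 189.4 ] [-1.   0.8  0.9 -0.9]
```

Request:
servo_tool --rows '[[45,[39,-0.5,0],[0,0,0]],[45,[38.5,-0.5,0],[0,0,0]],[45,[0,0,30],[0,0,0]],[45,[0,0,30],[0,0,0]],[45,[0,0,10],[0,0,0]],[45,[0,0,0],[0,0,0]],[45,[0,0,0],[0,0,0]],[45,[0,0,0],[0,0,0]]]'

```text
clock: 27.62
eef_pos: [607.2, 217.4, 150.7]
tcp_rot: [-3.141, -0.002, -0.0]
contact_force: [-0.1, 0.4, -0.2]
opening: 0.615
```

```bash
python3 - <<'E'
from h import *
st()
a=shot('wrist','w11'); cv2.imwrite('pics/c11.png',cv2.convertScaleAbs(cv2.resize(a[170:410,200:440],(600,600),interpolation=2),alpha=1.4))
E
```

```text
{'clock': np.float64(27.625), 'eef_pos': array([607.152, 217.361, 150.693]), 'tcp_rot': array([-3.141e+00, -2.000e-03, -0.000e+00]), 'contact_force': array([-0.091,  0.353, -0.182]), 'opening': np.float64(0.615), 'qpos': array([0.341, 0.463, 1.659, 0.   , 1.017, 1.912])}
```

View pics/c11.png

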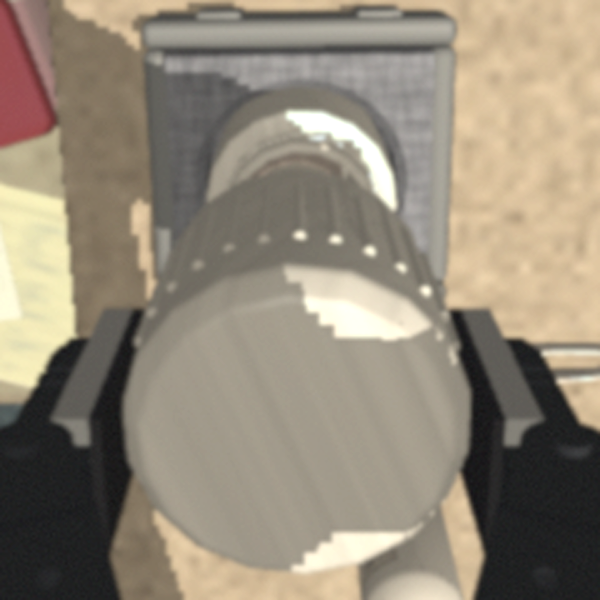

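```bash
python3 - <<'E'
from h import *
o=lambda u,v,z,r: (onz('wrist',200+u/2.5,170+v/2.5,z)-[r,0,0]).round(1)
print('shoulder',o(303,109,62,27), 'foam LR',o(163,100,36,0),o(437,100,36,0),'pocket far',o(303,86,36,30))
for z in(120,124,128): print('cap',z,o(299,166,z,27))
E
```

```text
shoulder [604.6 215.5  62. ] foam LR [628.4 257.3  36. ] [628.5 175.2  36. ] pocket far [602.7 215.3  36. ]
cap 120 [605.7 216.8 120. ]
cap 124 [606.9 216.8 124. ]
cap 128 [608.1 216.8 128. ]
```

Request:
servo_tool --rows '[[45,[-1.5,1,0],[0,0,0]],[45,[0,0,0],[0,0,0]],[45,[0,0,10],[0,0,0]],[45,[0,0,10],[0,0,0]],[45,[0,0,10],[0,0,0]],[45,[0,0,10],[0,0,0]],[45,[0,0,0],[0,0,0]],[45,[0,0,0],[0,0,0]]]'

```text
clock: 28.68
eef_pos: [605.1, 216.2, 109.5]
tcp_rot: [-3.142, -0.0, -0.0]
contact_force: [0.8, 0.2, -0.6]
opening: 0.612
```

Request:
servo_tool --rows '[[45,[0,0,3],[0,0,0]],[45,[0,0,3],[0,0,0]],[45,[0,0,3],[0,0,0]],[45,[0,0,0],[0,0,0]],[45,[0,0,0],[0,0,0]]]'

```text
clock: 29.3
eef_pos: [605.0, 216.1, 100.4]
tcp_rot: [3.142, 0.0, -0.0]
contact_force: [0.8, 0.6, -1.0]
opening: 0.612
```

Request:
servo_tool --rows '[[45,[0,0,2],[0,0,0]],[45,[0,0,2],[0,0,0]],[45,[0,0,2],[0,0,0]],[45,[0,0,0],[0,0,0]],[45,[0,0,0],[0,0,0]]]'

```text
clock: 29.92
eef_pos: [605.0, 216.1, 94.4]
tcp_rot: [-3.142, -0.0, -0.0]
contact_force: [0.2, 0.7, 0.9]
opening: 0.616
```

Request:
servo_tool --rows '[[45,[0,0,2],[0,0,0]],[45,[0,0,2],[0,0,0]],[45,[0,0,0],[0,0,0]],[45,[0,0,0],[0,0,0]]]'

```text
clock: 30.42
eef_pos: [605.0, 216.1, 90.4]
tcp_rot: [3.142, 0.0, -0.0]
contact_force: [-0.0, -0.4, 0.1]
opening: 0.619
```

Request:
servo_tool --rows '[[45,[0,0,2],[0,0,0]],[45,[0,0,0],[0,0,0]],[45,[0,0,0],[0,0,0]]]'

```text
clock: 30.8
eef_pos: [605.0, 216.1, 88.4]
tcp_rot: [-3.142, 0.0, -0.0]
contact_force: [0.5, 0.7, 0.3]
opening: 0.615
```

Request:
servo_tool --rows '[[45,[0,0,2],[0,0,0]],[45,[0,0,0],[0,0,0]],[45,[0,0,0],[0,0,0]]]'

```text
clock: 31.18
eef_pos: [605.0, 216.1, 86.3]
tcp_rot: [3.142, 0.0, -0.0]
contact_force: [0.1, 0.3, 0.0]
opening: 0.62
```

Request:
servo_tool --rows '[[45,[0,0,2],[0,0,0]],[45,[0,0,0],[0,0,0]],[45,[0,0,0],[0,0,0]]]'

```text
clock: 31.55
eef_pos: [605.1, 216.2, 84.5]
tcp_rot: [-3.141, -0.0, -0.0]
contact_force: [-0.3, 0.1, 0.7]
opening: 0.614
```

Request:
servo_tool --rows '[[45,[0,0,1],[0,0,0]],[45,[0,0,0],[0,0,0]],[58,[0,0,0],[0,0,0]],[70,[0,0,0],[0,0,0]],[85,[0,0,0],[0,0,0]],[85,[0,0,-10],[0,0,0]],[85,[0,0,-50],[0,0,0]],[85,[0,0,-50],[0,0,0]]]'

```text
clock: 32.55
eef_pos: [604.7, 216.0, 194.9]
tcp_rot: [3.141, 0.001, -0.0]
contact_force: [1.0, 0.5, 0.6]
opening: 0.997
```

Request:
servo_tool --rows '[[85,[-40,0,-50],[0,0,0]],[85,[-40,0,-20],[0,0,0]],[85,[0,0,0],[0,0,0]],[85,[0,0,0],[0,0,0]]]'

```text
clock: 33.05
eef_pos: [526.4, 216.2, 262.4]
tcp_rot: [-3.141, -0.001, 0.0]
contact_force: [0.5, -0.0, 0.3]
opening: 0.995
```

```bash
python3 - <<'E'
from h import *
st()
a=shot('wrist','w12'); s=shot('scene','s12')
print(fit('wrist','canister_cap',CAP,[604,216],62)); 
P=[m['mask'] for m in trace('wrist','canister_cap')]
print(fit('wrist','shipper_cover',CAP,[620,-38])[:0])
cv2.imwrite('pics/c12.png',np.hstack([cv2.resize(a[40:340,170:570],(400,300)),cv2.resize(s[100:300,100:300],(400,300),interpolation=2)]))
E
```

```text
{'clock': np.float64(33.05), 'eef_pos': array([526.43 , 216.182, 262.45 ]), 'tcp_rot': array([-3.141e+00, -1.000e-03,  0.000e+00]), 'contact_force': array([ 0.5  , -0.003,  0.297]), 'opening': np.float64(0.995), 'qpos': array([ 0.387,  0.237,  1.722, -0.   ,  1.182,  1.958])}
[(array([604.9, 215.8]), array([-1.3, -1.1,  1.3,  1.3]), 0.84), (array([685.5, 116.5]), array([  0.4, -35.8,  -0.5,  50.1]), 0.56)]
[]
```

View pics/c12.png

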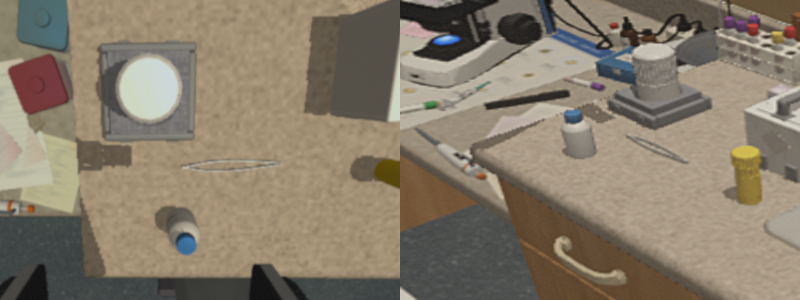

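The cap sits level on the canister in both views, as one upright column on the base, and the fit agrees with the fully-down height. Going to the cover.

Request:
servo_tool --rows '[[85,[3,40,-3],[0,0,0]],[85,[3,45,0],[0,0,0]],[85,[3,45,0],[0,0,0]],[85,[3,45,0],[0,0,0]],[85,[3,45,0],[0,0,0]],[85,[4,34,0],[0,0,0]],[85,[0,0,0],[0,0,0]],[85,[0,0,0],[0,0,0]]]'

```text
clock: 34.3
eef_pos: [544.9, -37.7, 264.7]
tcp_rot: [-3.141, 0.001, -0.001]
contact_force: [0.3, 0.2, -0.1]
opening: 0.993
```

```bash
cat > cov.py <<'E'
from h import *
from scipy.optimize import minimize
def cov(c,g,z0=0,n='shipper_cover'):
    for m in trace(c,n)[:2]:
        M=m['mask']
        def cost(p,show=0):
            C,S=np.cos(p[2]),np.sin(p[2]); im=np.zeros((480,640),np.uint8)
            for hx,hy,zs in((49,49,(0,100)),(38,7,(118,130))):
                q=np.array([proj(c,(p[0]+C*x-S*y,p[1]+S*x+C*y,z0+z)) for z in zs for x,y in((hx,hy),(hx,-hy),(-hx,-hy),(-hx,hy))],np.float32)
                cv2.fillConvexPoly(im,np.round(cv2.convexHull(q)*16).astype(np.int32),1,shift=4)
            return (im.astype(bool)^M).sum()
        g=np.array(g,float); r=minimize(cost,g,method='Nelder-Mead',options=dict(initial_simplex=[g,g+[8,0,.02],g+[0,8,-.03],g+[-3,-3,.07]]))
        print(c,r.x.round(3),r.fun,M.sum(),m['conf'])
E
python3 - <<'E'
from cov import *
st()
a=shot('wrist','w13'); print(boxes_of('wrist','shipper_cover'))
cov('wrist',[620,-38,0]); 
grab_frame('top'); cov('top',[620,-38,0])
cv2.imwrite('pics/c13.png',cv2.convertScaleAbs(a[20:440,100:600],alpha=1.1))
E
```

```text
{'clock': np.float64(34.3), 'eef_pos': array([544.908, -37.679, 264.731]), 'tcp_rot': array([-3.141e+00,  1.000e-03, -1.000e-03]), 'contact_force': array([ 0.327,  0.185, -0.13 ]), 'opening': np.float64(0.993), 'qpos': array([-0.072,  0.199,  1.765,  0.   ,  1.178,  1.499])}
[{'centre': [-4.0, -106.8, 288.6], 'conf': 0.96}]
wrist [ 6.29501e+02 -3.19950e+01  5.70000e-02] 353.0 14745 0.88
```

```bash
python3 - <<'E'
from cov import *
print('top handle',onz('top',258.3,196.5,128))
im=cv2.imread('pics/w13.png'); T=[629.5,-32]
m=trace('wrist','shipper_cover')[0]['mask'].astype(np.uint8); m=cv2.erode(m,np.ones((7,7)))
g=cv2.cvtColor(im,6); print(np.percentile(g[m>0],[5,10,25,50,75,95]))
b=((g<150)&(m>0)).astype(np.uint8); b=cv2.morphologyEx(b,cv2.MORPH_OPEN,np.ones((5,5)))
for c in cv2.findContours(b,0,2)[0]:
    if cv2.contourArea(c)>150: print(cv2.contourArea(c),cv2.boundingRect(c),cv2.minAreaRect(c))
q=[proj('wrist',(629.5+x,-32+y+x*.057,130)) for x in(-38,38) for y in(-7,7)]; print(np.round(q))
E
python3 - <<'E'
import cv2
a=cv2.imread('pics/w13.png')[40:290,180:460]; cv2.imwrite('pics/c13.png',cv2.resize(a,None,fx=2.4,fy=2.4,interpolation=2))
E
```

```text
top handle [623.40003133 -34.0696801  128.        ]
[103. 118. 185. 203. 204. 205.]
2730.0 (293, 65, 36, 109) ((310.5028991699219, 119.06581115722656), (107.89580535888672, 31.540969848632812), 87.48312377929688)
[[324. 173.]
 [306. 173.]
 [318.  65.]
 [299.  65.]]
```

View pics/c13.png

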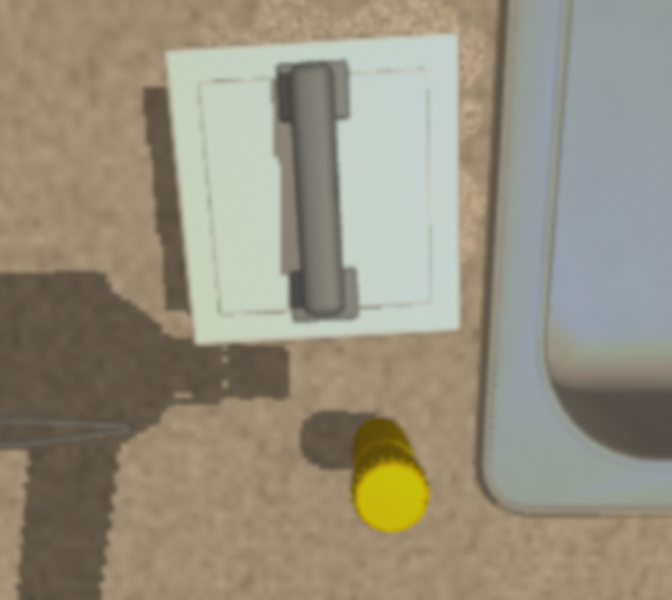

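The cover's handle bar runs from crop (314,65) to (323,315), tilted a few degrees. The yellow look-alike stands in front of it, outside the finger paths.

```bash
python3 - <<'E'
from h import *
o=lambda u,v,z:onz('wrist',180+u/2.4,40+v/2.4,z)
a,b=o(314,64,130),o(323.5,316,130); print(a,b,(a+b)/2,np.linalg.norm(a-b),np.degrees(np.arctan2(a[1]-b[1],a[0]-b[0])))
C=[o(*p,100) for p in((166,50),(457,35),(459,330),(196,345))]; print(np.round(C,1).tolist(),np.mean(C,0))
# base yaw from w3/w12 masks: edges
for n in('w12',):
    im=cv2.imread(f'pics/{n}.png')
E
```

```text
[666.34887398 -31.53533575 130.        ] [592.26801448 -34.23270452 130.        ] [629.30844423 -32.88402014 130.        ] 74.129950378195 2.085283610646806
[[675.2, 17.8, 100.0], [679.7, -77.9, 100.0], [584.1, -83.1, 100.0], [578.6, 12.6, 100.0]] [629.388112   -32.63658548 100.        ]
```

Request:
servo_tool --rows '[[60,[0,0,0],[0,0,-3]],[50,[42,-0.5,0],[0,0,0]],[50,[42.5,0,0],[0,0,0]],[50,[0,0,40],[0,0,0]],[50,[0,0,50],[0,0,0]],[50,[0,0,42],[0,0,0]],[50,[0,0,23],[0,0,0]],[50,[0,0,0],[0,0,0]]]'

```text
clock: 35.6
eef_pos: [627.9, -32.5, 108.4]
tcp_rot: [-3.141, 0.004, 0.053]
contact_force: [0.5, 0.4, 0.9]
opening: 0.583
```

Request:
servo_tool --rows '[[50,[0,0,0],[0,0,0]],[25,[0,0,0],[0,0,0]],[8,[0,0,0],[0,0,0]],[8,[0,0,0],[0,0,0]],[8,[0,0,0],[0,0,0]],[8,[0,0,0],[0,0,0]]]' --force 60

```text
clock: 36.35
eef_pos: [629.9, -32.8, 111.4]
tcp_rot: [-3.141, -0.002, 0.052]
contact_force: [-0.9, 1.5, 7.3]
opening: 0.154
```

Request:
servo_tool --rows '[[8,[0,0,-20],[0,0,0]],[8,[0,0,-40],[0,0,0]],[8,[0,0,-40],[0,0,0]],[8,[0,0,-40],[0,0,0]],[8,[0,0,-20],[0,0,2.6]],[8,[0,-15,0],[0,0,0]],[8,[-3,-25,0],[0,0,0]],[8,[-4,-30,0],[0,0,0]]]'

```text
clock: 37.35
eef_pos: [620.8, 38.2, 269.0]
tcp_rot: [-3.141, 0.002, 0.007]
contact_force: [-0.2, 0.7, -2.1]
opening: 0.145
```

Request:
servo_tool --rows '[[8,[-4,-35,0],[0,0,0]],[8,[-4,-35,0],[0,0,0]],[8,[-4,-35,0],[0,0,0]],[8,[-4,-35,0],[0,0,0]],[8,[-1,-25,0],[0,0,0]],[8,[0,-14,0],[0,0,0]],[8,[0,0,0],[0,0,0]],[8,[0,0,0],[0,0,0]]]'

```text
clock: 38.35
eef_pos: [603.4, 215.1, 269.9]
tcp_rot: [3.141, 0.001, 0.007]
contact_force: [-0.3, 0.5, -2.4]
opening: 0.15
```

```bash
python3 - <<'E'
from cov import *
st(); z=sense()['eef_pos'][2]-110
a=shot('wrist','w14'); shot('top','t14'); shot('scene','s14')
for c in('wrist','top'): cov(c,[604,216,0.007],z)
E
```

```text
{'clock': np.float64(38.35), 'eef_pos': array([603.443, 215.121, 269.868]), 'tcp_rot': array([3.141e+00, 1.000e-03, 7.000e-03]), 'contact_force': array([-0.343,  0.51 , -2.364]), 'opening': np.float64(0.15), 'qpos': array([ 0.34 ,  0.346,  1.556, -0.   ,  1.241,  1.904])}
wrist [6.05297e+02 2.15046e+02 2.40000e-02] 11784.0 32327 0.87
top [5.99387e+02 2.15177e+02 2.90000e-02] 1573.0 3999 0.97
top [ 6.17422e+02  2.50357e+02 -3.80000e-01] 5711.0 372 0.72
```

```bash
python3 - <<'E'
from h import *
grab_frame('wrist'); zt=sense()['eef_pos'][2]-8.5
m=trace('wrist','shipper_cover')[0]['mask'].astype(np.uint8)
c=max(cv2.findContours(m,0,2)[0],key=cv2.contourArea); print(cv2.boundingRect(c))
P=cv2.approxPolyDP(cv2.convexHull(c),5,True)[:,0]
for z in(zt,zt-100): print(z,[(p.tolist(),onz('wrist',*p,z)[:2].round(1).tolist()) for p in P])
E
```

```text
Traceback (most recent call last):
IndexError: list index out of range
```

```bash
python3 - <<'E'
from h import *
zt=sense()['eef_pos'][2]-8.5
for k in range(4):
    im=grab_frame('wrist'); t=trace('wrist','shipper_cover')
    if t: break
m=t[0]['mask'].astype(np.uint8); print(t[0]['conf'])
c=max(cv2.findContours(m,0,2)[0],key=cv2.contourArea); print(cv2.boundingRect(c))
P=cv2.approxPolyDP(cv2.convexHull(c),5,True)[:,0]
print([(p.tolist(),onz('wrist',*p.astype(float),zt)[:2].round(1).tolist()) for p in P])
# horizontal brightness steps along some rows/columns
g=cv2.GaussianBlur(cv2.cvtColor(im,6),(5,5),0).astype(int)
for v in(200,230,260,300): 
    d=np.diff(g[v]); i=np.argsort(-abs(d))[:6]; print('row',v,sorted((int(k),int(d[k])) for k in i))
for u in(240,280,360,400):
    d=np.diff(g[:,u]); i=np.argsort(-abs(d))[:6]; print('col',u,sorted((int(k),int(d[k])) for k in i))
E
```

```text
0.62
(210, 170, 217, 234)
[([385, 174], [663.7, 187.7]), ([426, 200], [652.7, 169.2]), ([414, 338], [583.9, 168.4]), ([329, 402], [545.1, 209.7]), ([311, 403], [544.4, 219.1]), ([223, 340], [582.1, 262.6]), ([210, 201], [651.6, 263.1]), ([250, 175], [662.9, 245.2]), ([271, 170], [665.1, 236.2])]
row 200 [(57, -22), (58, -25), (69, 27), (70, 26), (197, -27), (198, -25)]
row 230 [(273, 19), (287, -22), (288, -19), (344, 22), (345, 27), (423, -18)]
row 260 [(215, -19), (335, 29), (336, 31), (337, 20), (420, -21), (421, -22)]
row 300 [(389, 20), (390, 22), (417, -16), (574, 16), (575, 19), (576, 17)]
col 240 [(18, 26), (19, 22), (26, -21), (198, 21), (349, -24), (350, -26)]
col 280 [(23, -21), (197, 22), (198, 22), (235, -21), (300, -26), (301, -22)]
col 360 [(16, -22), (197, 24), (198, 24), (272, -22), (300, -22), (301, -22)]
col 400 [(197, 25), (198, 24), (349, -27), (350, -43), (351, -46), (352, -31)]
```

Numeric checks from the wrist mask put the cover's centre at about (604, 216) with yaw about 0, over the base at about (603.7, 216.5). Lowering it.

Request:
servo_tool --rows '[[8,[0.5,-0.5,15],[0,0,0]],[8,[0,0,20],[0,0,0]],[8,[0,0,20],[0,0,0]],[8,[0,0,20],[0,0,0]],[8,[0,0,20],[0,0,0]],[8,[0,0,13],[0,0,0]],[8,[0,0,0],[0,0,0]],[8,[0,0,0],[0,0,0]]]'

```text
clock: 39.8
eef_pos: [604.6, 216.5, 162.8]
tcp_rot: [-3.141, -0.001, 0.007]
contact_force: [0.6, 0.4, -2.7]
opening: 0.144
```

Request:
servo_tool --rows '[[8,[0,0,3],[0,0,0]],[8,[0,0,3],[0,0,0]],[8,[0,0,3],[0,0,0]],[8,[0,0,0],[0,0,0]],[8,[0,0,0],[0,0,0]]]'

```text
clock: 40.42
eef_pos: [604.1, 216.4, 153.2]
tcp_rot: [-3.142, -0.0, 0.007]
contact_force: [0.5, -0.5, -2.8]
opening: 0.148
```

Request:
servo_tool --rows '[[8,[0,0,2],[0,0,0]],[8,[0,0,2],[0,0,0]],[8,[0,0,2],[0,0,0]],[8,[0,0,0],[0,0,0]],[8,[0,0,0],[0,0,0]]]'

```text
clock: 41.05
eef_pos: [604.1, 216.4, 147.2]
tcp_rot: [-3.142, -0.0, 0.007]
contact_force: [1.1, -0.8, -2.5]
opening: 0.147
```

Request:
servo_tool --rows '[[8,[0,0,2],[0,0,0]],[8,[0,0,2],[0,0,0]],[8,[0,0,0],[0,0,0]],[8,[0,0,0],[0,0,0]]]'

```text
clock: 41.55
eef_pos: [604.1, 216.3, 143.2]
tcp_rot: [3.142, 0.0, 0.007]
contact_force: [-0.5, -0.9, -2.5]
opening: 0.148
```

Request:
servo_tool --rows '[[8,[0,0,2],[0,0,0]],[8,[0,0,2],[0,0,0]],[8,[0,0,0],[0,0,0]],[8,[0,0,0],[0,0,0]]]'

```text
clock: 42.05
eef_pos: [604.0, 216.3, 139.2]
tcp_rot: [3.142, 0.0, 0.007]
contact_force: [-0.2, 0.4, -2.3]
opening: 0.151
```

Request:
servo_tool --rows '[[8,[0,0,1.5],[0,0,0]],[8,[0,0,1.5],[0,0,0]],[8,[0,0,0],[0,0,0]],[8,[0,0,0],[0,0,0]]]'

```text
clock: 42.55
eef_pos: [604.1, 216.4, 136.2]
tcp_rot: [-3.142, 0.0, 0.007]
contact_force: [0.6, 0.2, -1.8]
opening: 0.151
```

Request:
servo_tool --rows '[[8,[0,0,1.5],[0,0,0]],[8,[0,0,0],[0,0,0]],[8,[0,0,0],[0,0,0]]]'

```text
clock: 42.92
eef_pos: [604.2, 216.5, 135.5]
tcp_rot: [-3.141, -0.001, 0.007]
contact_force: [-2.2, 0.4, 6.1]
opening: 0.144
```

Request:
servo_tool --rows '[[8,[0,0,1.5],[0,0,0]],[8,[0,0,0],[0,0,0]],[8,[0,0,0],[0,0,0]]]'

```text
clock: 43.3
eef_pos: [604.3, 216.5, 135.4]
tcp_rot: [-3.141, -0.001, 0.007]
contact_force: [-7.3, -1.2, 17.4]
opening: 0.153
```

Firm contact came at TCP z = 135.4. Minus the 111.4 measured at the grasp, that puts the lower edge at 24.0 mm, which is home on the shoulder. Releasing and retreating.

Request:
servo_tool --rows '[[8,[0,0,-1.5],[0,0,0]],[8,[0,0,0],[0,0,0]],[25,[0,0,0],[0,0,0]],[50,[0,0,0],[0,0,0]],[50,[0,0,0],[0,0,0]],[50,[0,0,-15],[0,0,0]],[50,[0,0,-50],[0,0,0]],[50,[0,0,-50],[0,0,0]]]'

```text
clock: 44.3
eef_pos: [604.0, 216.3, 251.8]
tcp_rot: [-3.142, 0.0, 0.007]
contact_force: [0.8, 0.1, -0.6]
opening: 0.584
```

Request:
servo_tool --rows '[[50,[-40,5,-30],[0,0,0]],[50,[-45,0,0],[0,0,0]],[50,[0,0,0],[0,0,0]],[50,[0,0,0],[0,0,0]]]'

```text
clock: 44.8
eef_pos: [519.8, 211.0, 280.7]
tcp_rot: [-3.141, -0.002, 0.007]
contact_force: [0.7, 0.2, 0.9]
opening: 0.588
```

```bash
python3 - <<'E'
from cov import *
st()
for k in range(2):
    im=grab_frame('wrist')
    for z in (24,30,36): print(z); cov('wrist',[604,216,0.007],z)
cv2.imwrite('pics/w15.png',im); t=shot('top','t15')
print({n:[np.round(w('top',x['centre'])).tolist() for x in boxes_of('top',n)[:2]] for n in('saline','petri','slides_pack','syringe','specimen','shipper_cover')})
E
```

```text
{'clock': np.float64(44.8), 'eef_pos': array([519.84 , 210.994, 280.653]), 'tcp_rot': array([-3.141e+00, -2.000e-03,  7.000e-03]), 'contact_force': array([0.734, 0.21 , 0.919]), 'opening': np.float64(0.588), 'qpos': array([ 0.383,  0.208,  1.718, -0.   ,  1.214,  1.947])}
24
wrist [6.03766e+02 2.16624e+02 7.00000e-03] 625.0 15335 0.84
30
wrist [6.02071e+02 2.17873e+02 6.00000e-03] 1195.0 15335 0.84
36
wrist [6.01229e+02 2.17290e+02 7.00000e-03] 1789.0 15335 0.84
24
wrist [6.03945e+02 2.17098e+02 6.00000e-03] 305.0 15690 0.75
30
wrist [6.02893e+02 2.16597e+02 6.00000e-03] 873.0 15690 0.75
36
wrist [6.02075e+02 2.17968e+02 6.00000e-03] 1554.0 15690 0.75
{'saline': [[452.0, 166.0, 55.0]], 'petri': [[419.0, -343.0, 17.0]], 'slides_pack': [], 'syringe': [[419.0, -497.0, 11.0]], 'specimen': [[511.0, -61.0, 92.0]], 'shipper_cover': []}
```

The cover fit is clearly best at z = 24 (centre about (604, 217), yaw 0.4°), and the bystanders haven't moved. Handing in.

```bash
python3 -c "
from rig import *
print(sign_off())"
```

```text
the job is handed in; nothing more can be done
None
```

I packed the specimen in the order asked and handed the job in at about 45 s of the 128 s. The canister went into the foam pocket, the grey-capped specimen into the canister, the cap over it, and the shipper cover onto the base.

**Checks that agreed**
- **Canister and specimen:** pictures showed the canister centred in the pocket and the specimen upright inside it.
- **Cap:** it went down to the height expected for resting on the shoulder. Pictures afterwards showed it level on the canister.
- **Cover:** it met firm contact with its lower edge at 24.0 mm, the height of the base's shoulder. The mask fit after release was also clearly best at 24 mm, centred within about 1 mm of the base and at the base's yaw (about 0.4°).
- **Bystanders:** the saline, petri dish, syringe and yellow look-alike were where they started.

**Slips and gaps**
- One row had the wrong sign, so the gripper dipped 20 mm while holding the canister and the canister slid about 10 mm in the grip. I allowed for this by releasing it a few mm above the pocket floor.
- Close-up wrist fits put held objects about 5–8 mm lower than the arm's position implied. I relied on the arm's heights and the contact force instead.
- The top camera did not find the slides pack or the cover in the last check. The slides pack was never near the arm's path.
- I had used up the picture viewer before the final frame, so the finished state was checked only by numbers.

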